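# Push the sample box down its lane without touching the rails

## Robot

A 7-joint arm with a two-finger parallel gripper is mounted at the origin on a cart in front of the work surface, level with it; the furniture and walls round the work are solid. World frame = base frame: x ahead of the robot, y to its left, z up, the work surface at z = 0. Lengths are in m, angles in rad, forces in N, time in s.
With the tool pointing down it reaches from about 0.425 to 0.925 m from the base axis. Payload 6.8 kg.
Tool frame: the origin (TCP) lies at the very end of the fingers, on their centre line; the grasp point (between the pads) lies 19 mm behind it; z points along the fingers, y is the line along which they close (so a half turn about z gives the same grasp; the last joint's range is limited). The gripper opens to 85 mm and grips with 20 to 120 N. Pads are 22 mm wide; open, the fingers measure 114 mm over their backs; the gripper's body (76 mm by 85 mm) begins 54 mm behind the grasp point. The pads swing forward as they close: fully open they stand 13 mm farther back than shut.
Start: joints at [-1.302, 0.477, 0.022, 1.555, -0.011, 1.109, -0.083], TCP at [0.248, 0.628, 0.231] pointing down, gripper open.
Joint ranges: [-2.96, 2.96], [-0.34, 2.1], [-1.41, 1.46], [0.24, 2.44], [-1.37, 4.51], [0.17, 1.92], [-2.96, 2.96]. Speed limits (rad/s): [2.39, 2.39, 3.14, 3.14, 3.14, 3.14, 3.14].

## Interface

Orientations are given as a rotation vector (axis times angle).
In Python, from rig import env gives the robot as it stands. The module is installed in compiled form; this text tells all that it offers.
- The arm moves only by the tool play_rows, never from a script. Its argument "deltas" is a list of rows, each an object of numbers: "claw": the closure, from 0 (fully open) to 1 (shut); "dx", "dy", "dz": the shift along the tool's x, y, z in mm; "yaw": the turn about the tool's z in rad. A call has 1 to 8 rows; each row shifts and turns the commanded pose from where the row before left it, along the tool's axes as they then stand; what a row does not reach is not made up. A row lasts 1/12 s, in which the tool goes at most 41.7 mm and 7.16 degrees, less where a joint would pass 70% of its speed; a pose out of reach is approached as far as the arm can. A call with a gripper value outside its range is refused whole. The fingers move at their own pace and stop on an object; "squeeze" is the grip in N (left out, the last holds). Time passes only in rows, so rows that do not move let the fingers close. It gives the time, the measured TCP pose, the force, the opening and the grip force at its end, in the units of the state.
- env.state(): the state, without advancing time (a new reading comes with each control period).
- env.read_camera(name): name is "scene" or "side" or "wrist"; returns the picture (420x560x3 uint8, red, green, blue); there is no depth.
- env.calibration(name): a dict with "K" (3x3 intrinsics, pixels), "k1" (the pictures are not rectified: a ray, as slopes to the right and down, at radius r is drawn at 1 + k1 r^2 times it, then the intrinsics apply), "extrinsics" (4x4, takes a point from world to camera coordinates). Camera axes: x right, y down, z forward; pixel columns grow to the right and rows downward; lengths in m; the calibration is good to about 2 mm. A picture is of the moment at which its call begins: read the wrist's pose just before it. calibration takes no time and is no camera call; for the wrist camera it gives the pose at the moment of the call.
- env.job_done(): hands the job in; it is judged then, once.
The state is a dict: "time_s": time; "joint_pos": joint angles; "qvel": joint speeds; "joint_efforts": joint torques, N m; "eef_pos": TCP position; "eef_rot": TCP orientation; "force": force on the tool from outside, world axes, zero at the start; "moment": the same for the moment, N m; "gripper_width": opening from 0.0 (shut) to 1.0 (fully open); "gripper_force": force on a finger pad.
Only numpy, scipy, OpenCV 4.12 (cv2) and the standard library are available. Lean on these libraries where they do the work, as an engineer would, in place of code of your own. Each camera call takes 0.05 s, during which the arm holds its last target. There are 200 camera calls.

## Task

Push the flat blue box endways down the lane between the two aluminium rails until it rests against the rubber bumpers of the end stop, then draw the fingers back clear of it. The rails have just been set parallel, so neither the box nor the robot may touch either of them. Only push it: the box stays flat on the bench and is never lifted or tipped, and the bottle, the violet tube block and the tape roll stay where they are.

Things in the scene. Friction and masses are not known exactly. Their poses are not given: they have to be found in the camera images.
- blue_box: Loose flat blue box with a ribbed lid: 112 mm along its x, 164 mm along its y, 33 mm high, about 0.2 kg. Origin: centre of its underside, z up. It starts before the lane's mouth, its long side (y) within about 0.22 rad of the lane's direction, its centre up to 35 mm beside the lane's middle line: bring it into line before it goes in. It slides on the bench with roughly 1 to 3 N of friction.
- lane: Fixed lane, open on top, floored by the bench. Origin: on the bench, middle of the open mouth. x points down the lane (roughly to the robot's left), y across it toward the robot, z up. Rails from x = 3 to 285 mm, inner faces at y = +-70 mm (14 mm beside a centred box each side).
- stop (a point): Point on the bench in the lane's middle below the bumper faces, 280 mm from the mouth; axes as the lane's. A grey end stop 28 mm high closes the lane here; its two black rubber bumpers (20 mm across, centres at y = +-35 mm, 16 mm high) meet the box's leading end. A box resting on them has its centre 82 mm before this point (x = 198 mm in the lane's frame).
- rail_near: Fixed aluminium rail on the lane's robot side, 14 mm thick (y = 70 to 84 mm in the lane's frame), 28 mm high. Its origin and axes are those of the lane. Not to be touched.
- rail_far: Fixed aluminium rail on the lane's far side, 14 mm thick (y = -84 to -70 mm in the lane's frame), 28 mm high. Its origin and axes are those of the lane. Not to be touched.
- bottle: Bystander: small clear glass bottle with a blue cap, 56 mm in diameter, 105 mm high, standing beyond the far rail. Origin: centre of its underside.
- tube_block: Bystander: violet moulded tube block, 62 x 62 x 48 mm, beyond the far rail near the lane's mouth. Origin: centre of its underside.
- tape: Bystander: roll of beige label tape lying flat, 65 mm in diameter, 19 mm high, between the near rail and the robot. Origin: centre of its underside.

How it is judged:
By the outcome, as a careful person would: the job done as asked, in the order asked, and still so for the second after the job is handed in, with the robot touching nothing.
It also fails if it takes over 69 s, if anything falls off the work surface, if the arm or the gripper's body presses on something with over 40 N, if the wrist force passes 120 N, or if a joint passes its speed limit or range.

## Working session

There is one attempt and no reset: what is moved stays moved. The work goes in short steps, Python scripts to look and compute and a tool call to move; the robot and the scene stay as the last step left them, time stands still between calls to the robot, and variables do not carry over. Pictures are saved under pics/ and viewed, at most 10 in all, crops included, and the job is handed in when it is done.

Besides the shell and the picture viewer there is one more tool, called after "Emit:" as a command line: name --argument value ..., lists and objects as JSON in quotes. play_rows: Moves the arm, as the interface text tells. Its arguments: {"type":"object","properties":{"deltas":{"type":"array","items":{"type":"object","properties":{"claw":{"type":"number"},"dx":{"type":"number"},"dy":{"type":"number"},"dz":{"type":"number"},"yaw":{"type":"number"}}}},"squeeze":{"type":"number"}},"required":["deltas"]}

```bash
mkdir -p pics; cat > h.py <<'E'
import numpy as np, cv2
from rig import env
def ray(c,uv):
    K=np.array(c["K"]);k1=c["k1"];E=np.array(c["extrinsics"])
    p=(np.atleast_2d(uv).astype(float)-K[:2,2])/[K[0,0],K[1,1]]
    q=p.copy()
    for _ in range(20): q=p/(1+k1*(q**2).sum(1,keepdims=True))
    d=np.c_[q,np.ones(len(q))]@E[:3,:3]
    return -E[:3,:3].T@E[:3,3], d
def onplane(c,uv,z):
    o,d=ray(c,uv); return o+d*((z-o[2])/d[:,2:])
def proj(c,P):
    K=np.array(c["K"]);E=np.array(c["extrinsics"])
    q=np.atleast_2d(P)@E[:3,:3].T+E[:3,3]; q=q[:,:2]/q[:,2:]
    q=q*(1+c["k1"]*(q**2).sum(1,keepdims=True))
    return q*[K[0,0],K[1,1]]+K[:2,2]
E
python3 - <<'E'
from h import *
a=[]
for n in ("scene","side","wrist"):
    c=env.calibration(n); im=env.read_camera(n); np.savez(f"{n}0.npz",im=im,**c)
    cv2.imwrite(f"pics/{n}0.png",im[:,:,::-1]); print(n,np.linalg.inv(np.array(c["extrinsics"])).round(3).tolist(),np.array(c["K"]).round(1).tolist())
s=env.state();print(s["time_s"],s["eef_pos"],s["eef_rot"],s["force"])
E
```

```text
scene [[0.498, -0.516, 0.698, -0.044], [-0.867, -0.301, 0.396, -0.322], [0.006, -0.802, -0.597, 0.55], [0.0, 0.0, 0.0, 1.0]] [[407.1, 0.0, 280.6], [0.0, 407.1, 208.2], [0.0, 0.0, 1.0]]
side [[1.0, -0.023, -0.002, 0.562], [-0.013, -0.639, 0.769, -0.655], [-0.019, -0.768, -0.64, 0.617], [0.0, 0.0, 0.0, 1.0]] [[446.7, 0.0, 289.2], [0.0, 446.7, 212.8], [0.0, 0.0, 1.0]]
wrist [[0.368, 0.891, 0.265, 0.18], [0.93, -0.352, -0.107, 0.654], [-0.001, 0.286, -0.958, 0.372], [0.0, 0.0, 0.0, 1.0]] [[371.4, 0.0, 281.2], [0.0, 371.4, 211.0], [0.0, 0.0, 1.0]]
0.15 [0.24820592 0.62723257 0.23055283] [-5.88305126e-01 -3.08583987e+00  2.17506156e-03] [ 0.34746627  0.30753803 -0.42914729]
```

View pics/scene0.png

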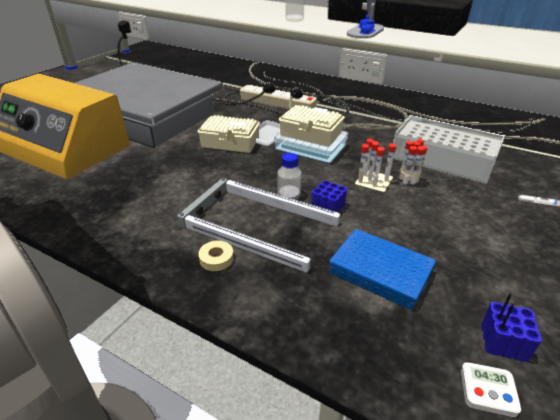

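View pics/side0.png

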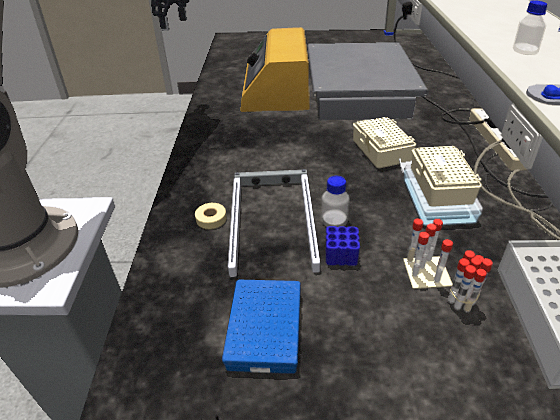

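View pics/wrist0.png

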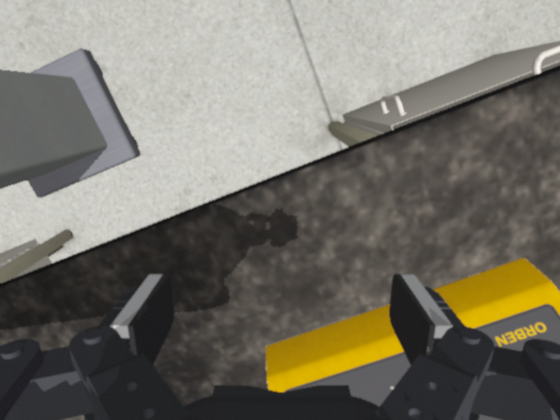

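The scene picture shows the lane, with its near rail from (188,222) to (308,265), its far rail from (228,185) to (338,218) and the stop at the left. The box is near (383,267) before the mouth. The side picture shows the rail ends at (233,272) and (317,268), the stop at (270,180), and the box at about (228–300, 280–372). The wrist picture shows neither the lane nor the box.

```bash
cat > m.py <<'E'
from h import *
def box(im,c,roi):
    hsv=cv2.cvtColor(im,cv2.COLOR_RGB2HSV)
    m=cv2.inRange(hsv,(98,120,60),(114,255,255)); k=np.zeros_like(m);x0,y0,x1,y1=roi;k[y0:y1,x0:x1]=255;m&=k
    return m,hsv
def rect(m,c,z):
    ct=max(cv2.findContours(m,0,cv2.CHAIN_APPROX_NONE)[0],key=cv2.contourArea)[:,0]
    P=onplane(c,ct,z)[:,:2]
    r=cv2.minAreaRect((P*1000).astype(np.float32)); return r,cv2.boxPoints(r).round(1)
E
python3 - <<'E'
from m import *
for n,roi in (("scene",(320,220,450,310)),("side",(210,270,315,385))):
    c=dict(np.load(n+"0.npz")); im=c.pop("im"); c["k1"]=float(c["k1"])
    m,h=box(im,c,roi)
    v=h[...,2][m>0]; print(n,np.percentile(v,[5,10,20,30,50,80]), m.sum()//255)
    t=m&cv2.inRange(h[...,2],int(0.8*np.median(v)),255); t=cv2.morphologyEx(t,cv2.MORPH_CLOSE,np.ones((5,5)));t=cv2.morphologyEx(t,cv2.MORPH_OPEN,np.ones((5,5)))
    print(rect(t,c,.033)); print(rect(m,c,.033))
    g=cv2.inRange(h,(0,0,120),(180,70,255))
    roi2=(180,175,345,275) if n=="scene" else (222,165,322,278)
    k=np.zeros_like(g);k[roi2[1]:roi2[3],roi2[0]:roi2[2]]=255;g&=k
    for ct in sorted(cv2.findContours(g,0,1)[0],key=cv2.contourArea)[-3:]:
        P=onplane(c,ct[:,0],.028)[:,:2]*1000;r=cv2.minAreaRect(P.astype(np.float32));print("rail",cv2.contourArea(ct),r,cv2.boxPoints(r).round(0).tolist())
    o=im.copy(); o[t>0]=(255,0,0);o[g>0]=(0,255,0)
    x0,y0,x1,y1=(170,160,450,310) if n=="scene" else (180,160,400,385)
    cv2.imwrite(f"pics/{n}_m.png",cv2.resize(o[y0:y1,x0:x1],None,fx=2.5,fy=2.5)[...,::-1])
E
python3 -c "
import cv2,numpy as np
a=cv2.imread('pics/scene_m.png');b=cv2.imread('pics/side_m.png');a=cv2.resize(a,(440,236));b=cv2.resize(b,(352,360))
o=np.zeros((360,792,3),np.uint8);o[:236,:440]=a;o[:,440:]=b;cv2.imwrite('pics/both.png',o)"
```

```text
scene [ 84.  88. 115. 198. 214. 218.] 4993
(((516.0624389648438, -216.56082153320312), (159.4201202392578, 110.08918762207031), 86.67362213134766), array([[ 456.5, -292.9],
       [ 566.4, -299.3],
       [ 575.6, -140.2],
       [ 465.7, -133.8]], dtype=float32))
(((503.8428649902344, -216.39630126953125), (165.3257293701172, 139.07852172851562), 86.56591033935547), array([[ 429.5, -294.7],
       [ 568.3, -303.1],
       [ 578.2, -138. ],
       [ 439.4, -129.7]], dtype=float32))
rail 33.0 ((425.0399475097656, -33.74885177612305), (5.244614124298096, 98.48086547851562), 1.8916151523590088) [[421.0, 15.0], [424.0, -83.0], [429.0, -83.0], [426.0, 16.0]]
rail 529.0 ((390.25225830078125, 61.525840759277344), (58.96884536743164, 66.32666015625), 89.26103210449219) [[357.0, 32.0], [423.0, 32.0], [424.0, 91.0], [357.0, 91.0]]
rail 3068.0 ((562.7120361328125, 53.20289611816406), (285.8446044921875, 307.02838134765625), 2.5439324378967285) [[413.0, 200.0], [427.0, -107.0], [712.0, -94.0], [699.0, 213.0]]
side [ 84. 114. 195. 214. 219. 222.] 6384
(((515.693115234375, -214.5630340576172), (16
[... 233 characters left out ...]
453, 112.52906799316406), 86.40684509277344), array([[ 453.9, -307.6],
       [ 566.2, -314.7],
       [ 577.3, -137.5],
       [ 465. , -130.5]], dtype=float32))
rail 19.5 ((455.53167724609375, -111.77623748779297), (9.740121841430664, 16.16657829284668), 12.776545524597168) [[449.0, -105.0], [453.0, -121.0], [462.0, -119.0], [458.0, -103.0]]
rail 20.5 ((605.3511352539062, -104.38131713867188), (14.874698638916016, 9.023473739624023), 86.957275390625) [[600.0, -112.0], [609.0, -112.0], [610.0, -97.0], [601.0, -97.0]]
rail 1361.0 ((523.5906982421875, 53.535400390625), (168.7304229736328, 307.5871276855469), 2.3778529167175293) [[433.0, 204.0], [446.0, -104.0], [614.0, -97.0], [602.0, 211.0]]
```

View pics/both.png

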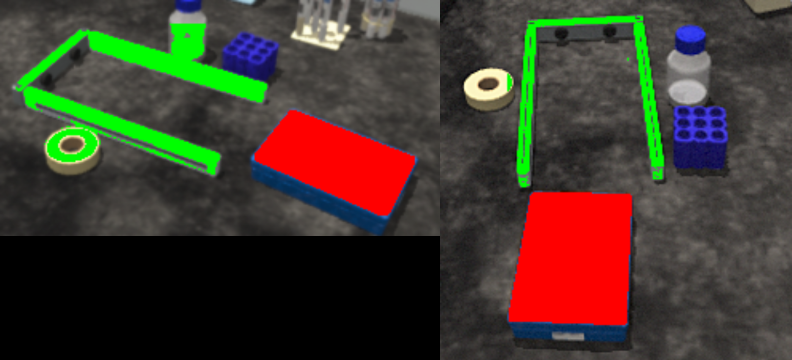

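Both measurements agree:

| Item | Measurement (mm) |
|---|---|
| Rails, outer width | 168.7 × 307.6 |
| Lane mouth | about (530, -103) |
| Lane heading | 92.4° |
| Box centre | (516, -215.5) |
| Box offset in the lane frame | (-111, +19) |
| Box yaw relative to the lane | -0.104 rad |

My plan is to push its near side with two fingers to square and centre it. Then I'll push its trailing end.

Emit:
play_rows --deltas '[{"yaw": -0.105,"claw": 0.25},{"yaw": -0.105},{"yaw": -0.105},{"yaw": -0.103},{"dx": -16,"dy": -24},{"dx": -16,"dy": -24},{"dx": -16,"dy": -24},{"dx": -16,"dy": -24}]'

```text
$.deltas[0]: bad value
```

Emit:
play_rows --deltas '[{"dx": -20,"dy": -30},{"dx": -20,"dy": -30},{"dx": -20,"dy": -30},{"dx": -20,"dy": -30},{"dx": -20,"dy": -30},{"dx": -20,"dy": -30},{"dx": -20,"dy": -30},{"dx": -20,"dy": -30}]'

```text
$.deltas[0]: bad value
```

```bash
cat >> h.py <<'E'
O=np.array([530.1,-103.5]); TH=np.radians(92.4)
def lane(p,O=O,TH=TH):
    d=np.asarray(p)[...,:2]-O; u=np.array([np.cos(TH),np.sin(TH)]); v=np.array([-u[1],u[0]])
    return np.stack([d@u,d@v],-1)
def tool():
    from scipy.spatial.transform import Rotation as R
    s=env.state(); p=np.array(s["eef_pos"])*1000; M=R.from_rotvec(s["eef_rot"]).as_matrix()
    print("t",round(s["time_s"],2),"world",p.round(1),"lane",lane(p).round(1),"tool x,y heading rel lane deg",[round(float(np.degrees(np.arctan2(M[1,i],M[0,i])-TH)),2) for i in (0,1)],"tz",M[:,2].round(3),"F",np.round(s["force"],2),"w",s["gripper_width"],"j",np.round(s["joint_pos"],2))
E
python3 -c "from h import *;tool()"
```

```text
t 0.15 world [248.2 627.2 230.6] lane [741.9 251. ] tool x,y heading rel lane deg [66.01, -23.99] tz [-0.    -0.001 -1.   ] F [ 0.35  0.31 -0.43] w 1.0020418105471829 j [-1.3   0.48  0.02  1.56 -0.01  1.11 -0.08]
```

Emit:
play_rows --deltas '[{"dx": 0,"dy": 0,"dz": 0,"yaw": -0.105,"claw": 0.25},{"dx": 0,"dy": 0,"dz": 0,"yaw": -0.105,"claw": 0.25},{"dx": 0,"dy": 0,"dz": 0,"yaw": -0.105,"claw": 0.25},{"dx": 0,"dy": 0,"dz": 0,"yaw": -0.104,"claw": 0.25},{"dx": -16,"dy": -24,"dz": 0,"yaw": 0,"claw": 0.25},{"dx": -16,"dy": -24,"dz": 0,"yaw": 0,"claw": 0.25},{"dx": -16,"dy": -24,"dz": 0,"yaw": 0,"claw": 0.25},{"dx": -16,"dy": -24,"dz": 0,"yaw": 0,"claw": 0.25}]'

```text
time_s: 0.82
eef_pos: [0.3169, 0.5331, 0.2309]
eef_rot: [0.067, -3.141, 0.001]
force: [0.1, 0.3, 0.5]
gripper_width: 0.748
gripper_force: 0.0
```

```bash
python3 -c "from h import *;tool()"
```

```text
t 0.82 world [316.9 533.1 230.9] lane [645.  186.4] tool x,y heading rel lane deg [-269.97, 0.03] tz [-0.    -0.001 -1.   ] F [0.11 0.3  0.54] w 0.7477389189668311 j [-1.1   0.39 -0.05  1.69  0.02  1.06  0.46]
```

Emit:
play_rows --deltas '[{"dx": -22,"dy": -34,"dz": 0,"yaw": 0,"claw": 0.25},{"dx": -22,"dy": -34,"dz": 0,"yaw": 0,"claw": 0.25},{"dx": -22,"dy": -34,"dz": 0,"yaw": 0,"claw": 0.25},{"dx": -22,"dy": -34,"dz": 0,"yaw": 0,"claw": 0.25},{"dx": -22,"dy": -34,"dz": 0,"yaw": 0,"claw": 0.25},{"dx": -22,"dy": -34,"dz": 0,"yaw": 0,"claw": 0.25},{"dx": -22,"dy": -34,"dz": 0,"yaw": 0,"claw": 0.25},{"dx": -22,"dy": -34,"dz": 0,"yaw": 0,"claw": 0.25}]'

```text
time_s: 1.48
eef_pos: [0.5044, 0.2682, 0.2313]
eef_rot: [0.066, -3.141, -0.0]
force: [0.7, 0.5, -0.6]
gripper_width: 0.754
gripper_force: 0.0
```

Emit:
play_rows --deltas '[{"dx": 0,"dy": -36,"dz": 0,"yaw": 0,"claw": 0.25},{"dx": 4,"dy": -36,"dz": 0,"yaw": 0,"claw": 0.25},{"dx": 8,"dy": -36,"dz": 0,"yaw": 0,"claw": 0.25},{"dx": 8,"dy": -36,"dz": 0,"yaw": 0,"claw": 0.25},{"dx": 12,"dy": -36,"dz": 0,"yaw": 0,"claw": 0.25},{"dx": 12,"dy": -36,"dz": 0,"yaw": 0,"claw": 0.25},{"dx": 12,"dy": -36,"dz": 0,"yaw": 0,"claw": 0.25},{"dx": 12,"dy": -36,"dz": 0,"yaw": 0,"claw": 0.25}]'

```text
time_s: 2.15
eef_pos: [0.4469, -0.0221, 0.2313]
eef_rot: [-0.066, 3.141, 0.0]
force: [0.8, -0.1, 0.5]
gripper_width: 0.751
gripper_force: 0.0
```

```bash
python3 -c "from h import *;tool()"
```

```text
t 2.15 world [446.9 -22.1 231.3] lane [84.8 79.7] tool x,y heading rel lane deg [-269.98, 0.02] tz [ 0.  0. -1.] F [ 0.85 -0.08  0.5 ] w 0.7511368142548595 j [-0.31  0.09  0.24  2.09 -0.03  0.97  1.55]
```

Emit:
play_rows --deltas '[{"dx": 7,"dy": -32,"dz": 0,"yaw": 0,"claw": 0.25},{"dx": 7,"dy": -32,"dz": 0,"yaw": 0,"claw": 0.25},{"dx": 7,"dy": -32,"dz": 0,"yaw": 0,"claw": 0.25},{"dx": 7,"dy": -32,"dz": 0,"yaw": 0,"claw": 0.25},{"dx": 7,"dy": -32,"dz": 0,"yaw": 0,"claw": 0.25},{"dx": 0,"dy": -32,"dz": 0,"yaw": 0,"claw": 0.25},{"dx": 0,"dy": 0,"dz": 0,"yaw": 0,"claw": 0.25},{"dx": 0,"dy": 0,"dz": 0,"yaw": 0,"claw": 0.25}]'

```text
time_s: 2.82
eef_pos: [0.4205, -0.2153, 0.2312]
eef_rot: [0.06, -3.141, 0.0]
force: [0.1, 0.9, 0.5]
gripper_width: 0.748
gripper_force: 0.0
```

```bash
python3 - <<'E'
from h import *
tool()
c=env.calibration("wrist"); im=env.read_camera("wrist"); np.savez("wrist1.npz",im=im,**c)
cv2.imwrite("pics/wrist1.png",im[:,:,::-1])
E
```

```text
t 2.82 world [ 420.5 -215.3  231.2] lane [-107.1  114.2] tool x,y heading rel lane deg [-270.21, -0.21] tz [-0. -0. -1.] F [0.07 0.92 0.46] w 0.7482997184126956 j [-0.04  0.14  0.42  2.05 -0.07  0.97  2.03]
```

View pics/wrist1.png

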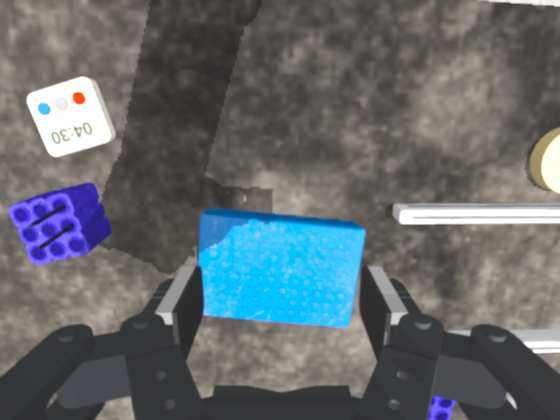

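The wrist view shows the whole box at about (203–363, 210–328). The near rail's end is at (395,213), its top running right. I'll cross-check both from here.

```bash
python3 - <<'E'
from m import *
c=dict(np.load("wrist1.npz")); im=c.pop("im"); c["k1"]=float(c["k1"])
h=cv2.cvtColor(im,cv2.COLOR_RGB2HSV)
m=cv2.inRange(h,(92,120,60),(114,255,255)); m[:195]=0;m[345:]=0;m[:,:190]=0;m[:,380:]=0
r,b=rect(m,c,.033);print(r,lane(b).round(1).tolist())
for y in (270,290): # row extents
    x=np.where(m[y]>0)[0];print(lane(onplane(c,[(x[0],y),(x[-1],y)],.033)*1000).round(1).tolist())
for x in (230,260,300,340):
    y=np.where(m[:,x]>0)[0];print(x,lane(onplane(c,[(x,y[0]),(x,y[-1])],.033)*1000).round(1).tolist())
for x in (405,430,470,520,550):   # near rail bright extents
    col=h[:,x,2].astype(int);ok=np.where((col[195:240]>150)&(h[195:240,x,1]<70))[0]+195
    print(x,ok[0],ok[-1],lane(onplane(c,[(x,ok[0]),(x,ok[-1])],.028)*1000).round(1).tolist(),lane(onplane(c,[(x,ok[-1])],0)*1000).round(1).tolist())
print("far",[ (x,(lambda o:(o[0]+320,o[-1]+320) if len(o) else None)(np.where((h[320:365,x,2]>150)&(h[320:365,x,1]<70))[0])) for x in (480,510,540)])
E
```

```text
((510.7547607421875, -215.17898559570312), (162.02377319335938, 119.28795623779297), 86.24495697021484) [[-184.9, 92.0], [-197.7, -26.6], [-36.6, -44.0], [-23.8, 74.7]]
[[-188.2, 24.6], [-29.5, 24.0]]
[[-188.7, 2.1], [-32.3, 1.5]]
230 [[-156.2, 88.3], [-161.5, -29.5]]
260 [[-127.7, 84.2], [-130.1, -32.0]]
300 [[-89.4, 80.0], [-88.1, -37.0]]
340 [[-50.8, 76.9], [-45.8, -40.9]]
405 204 224 [[12.3, 91.2], [14.2, 70.8]] [[24.0, 61.4]]
430 204 224 [[36.7, 91.2], [39.0, 70.7]] [[50.9, 61.2]]
470 204 224 [[76.1, 91.0], [79.0, 70.5]] [[94.1, 61.0]]
520 203 224 [[125.8, 91.9], [129.7, 70.2]] [[149.0, 60.7]]
550 195 223 [[154.5, 99.9], [160.4, 71.1]] [[182.1, 61.7]]
far [(480, None), (510, (np.int64(320), np.int64(330))), (540, (np.int64(328), np.int64(353)))]
```

Emit:
play_rows --deltas '[{"dx": 0,"dy": -4,"dz": 38,"yaw": -0.003,"claw": 0.25},{"dx": 0,"dy": 0,"dz": 38,"yaw": 0,"claw": 0.25},{"dx": 0,"dy": 0,"dz": 38,"yaw": 0,"claw": 0.25},{"dx": 0,"dy": 0,"dz": 38,"yaw": 0,"claw": 0.25},{"dx": 0,"dy": 0,"dz": 38,"yaw": 0,"claw": 0.25},{"dx": 0,"dy": 0,"dz": 20,"yaw": 0,"claw": 0.25},{"dx": 0,"dy": 0,"dz": 9,"yaw": 0,"claw": 0.25},{"dx": 0,"dy": 0,"dz": 4,"yaw": 0,"claw": 0.25}]'

```text
time_s: 3.53
eef_pos: [0.4207, -0.2161, 0.007]
eef_rot: [0.074, -3.138, -0.003]
force: [0.1, 0.1, 0.2]
gripper_width: 0.75
gripper_force: 0.0
```

Emit:
play_rows --deltas '[{"dx": -4,"dy": 0,"dz": 0,"yaw": 0,"claw": 0.25},{"dx": -4,"dy": 0,"dz": 0,"yaw": 0,"claw": 0.25},{"dx": -4,"dy": 0,"dz": 0,"yaw": 0,"claw": 0.25},{"dx": -4,"dy": 0,"dz": 0,"yaw": 0,"claw": 0.25},{"dx": -4,"dy": 0,"dz": 0,"yaw": 0,"claw": 0.25},{"dx": -4,"dy": 0,"dz": 0,"yaw": 0,"claw": 0.25},{"dx": -4,"dy": 0,"dz": 0,"yaw": 0,"claw": 0.25},{"dx": -4,"dy": 0,"dz": 0,"yaw": 0,"claw": 0.25}]'

```text
time_s: 4.2
eef_pos: [0.4532, -0.2165, 0.0084]
eef_rot: [0.07, -3.14, 0.0]
force: [-1.6, 0.2, 0.6]
gripper_width: 0.749
gripper_force: 0.7
```

```bash
cat >> m.py <<'E'
def look(tag):
    tool()
    for n,roi in (("scene",(180,150,450,320)),("side",(180,160,350,385))):
        c=env.calibration(n); im=env.read_camera(n); cv2.imwrite(f"pics/{n}_{tag}.png",im[...,::-1])
        m,h=box(im,c,roi); v=h[...,2][m>0]
        t=m&cv2.inRange(h[...,2],int(0.8*np.median(v)),255)
        for o in (cv2.MORPH_CLOSE,cv2.MORPH_OPEN): t=cv2.morphologyEx(t,o,np.ones((5,5)))
        r,b=rect(t,c,.033); L=lane(b); ctr=L.mean(0)
        e=L[np.argsort(L[:,0])]; lead=e[2:].mean(0)-e[:2].mean(0)
        print(n,"ctr",ctr.round(1),"yaw",round(float(np.arctan2(lead[1],lead[0])),3),"size",np.round(r[1],0),"x",L[:,0].round(0),"y",L[:,1].round(0))
E
python3 -c "
from m import *
look('a')"
```

```text
t 4.2 world [ 453.2 -216.5    8.4] lane [-109.7   81.6] tool x,y heading rel lane deg [-269.84, 0.16] tz [-0. -0. -1.] F [-1.64  0.23  0.58] w 0.7487873778084244 j [ 0.09  0.56  0.28  2.13 -0.32  0.49  2.23]
scene ctr [-107.1   58.5] yaw 0.007 size [44. 64.] x [ -75. -139. -139.  -75.] y [81. 80. 36. 37.]
side ctr [-107.9   10. ] yaw -0.055 size [159. 110.] x [-184. -190.  -31.  -25.] y [ 69. -40. -49.  61.]
```

Emit:
play_rows --deltas '[{"dx": -3,"dy": 0,"dz": 0,"yaw": 0,"claw": 0.25},{"dx": -3,"dy": 0,"dz": 0,"yaw": 0,"claw": 0.25},{"dx": -2,"dy": 0,"dz": 0,"yaw": 0,"claw": 0.25},{"dx": 0,"dy": 0,"dz": 0,"yaw": 0,"claw": 0.25}]'

```text
time_s: 4.63
eef_pos: [0.4618, -0.2159, 0.0083]
eef_rot: [-0.072, 3.14, -0.0]
force: [0.1, 0.2, 0.8]
gripper_width: 0.752
gripper_force: 0.0
```

```bash
python3 -c "
from m import *
look('b')"
```

```text
t 4.63 world [ 461.8 -215.9    8.3] lane [-109.5   72.9] tool x,y heading rel lane deg [-269.79, 0.21] tz [ 0.001 -0.    -1.   ] F [0.08 0.21 0.79] w 0.7516749551626482 j [ 0.09  0.56  0.28  2.12 -0.32  0.5   2.23]
scene ctr [-106.9   52.1] yaw 0.168 size [52. 59.] x [ -82. -140. -132.  -73.] y [83. 73. 21. 31.]
side ctr [-106.2    3.6] yaw -0.021 size [109. 160.] x [ -25. -185. -188.  -27.] y [ 56.  60. -49. -53.]
```

View pics/side_b.png

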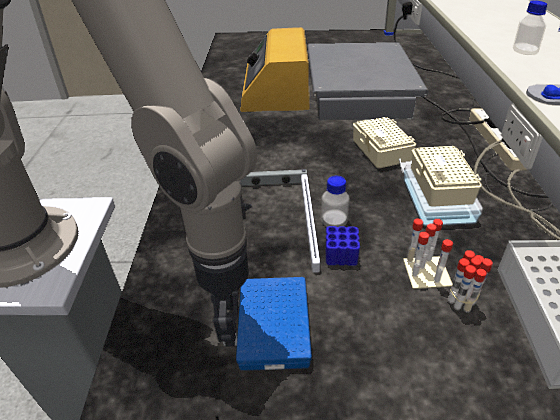

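The side view shows the fingers against the box's near side at (238,320), the box nearly square to the rails and still clear of the mouth. I'll push 4 mm more, then back off.

Emit:
play_rows --deltas '[{"dx": -2,"dy": 0,"dz": 0,"yaw": 0,"claw": 0.25},{"dx": -2,"dy": 0,"dz": 0,"yaw": 0,"claw": 0.25},{"dx": 0,"dy": 0,"dz": 0,"yaw": 0,"claw": 0.25},{"dx": 5,"dy": 0,"dz": 0,"yaw": 0,"claw": 0.25},{"dx": 12,"dy": 0,"dz": 0,"yaw": 0,"claw": 0.25},{"dx": 15,"dy": 0,"dz": -10,"yaw": 0,"claw": 0.25},{"dx": 0,"dy": 0,"dz": -35,"yaw": 0,"claw": 0.25},{"dx": 0,"dy": 0,"dz": -35,"yaw": 0,"claw": 0.25}]'

```text
time_s: 5.4
eef_pos: [0.4292, -0.2169, 0.0877]
eef_rot: [0.068, -3.135, -0.003]
force: [2.0, -0.1, -0.6]
gripper_width: 0.753
gripper_force: 0.0
```

Emit:
play_rows --deltas '[{"dx": 0,"dy": -30,"dz": -20,"yaw": 0,"claw": 0.25},{"dx": 0,"dy": -30,"dz": 0,"yaw": 0.12,"claw": 0.25},{"dx": 0,"dy": -35,"dz": 0,"yaw": 0.12,"claw": 0.25},{"dx": 0,"dy": -35,"dz": 0,"yaw": 0.12,"claw": 0.25},{"dx": 0,"dy": -35,"dz": 0,"yaw": 0.12,"claw": 0.25},{"dx": 0,"dy": -35,"dz": 0,"yaw": 0.12,"claw": 0.25},{"dx": 0,"dy": 0,"dz": 0,"yaw": 0.12,"claw": 0.25},{"dx": 0,"dy": 0,"dz": 0,"yaw": 0.12,"claw": 0.25}]'

```text
time_s: 6.07
eef_pos: [0.3975, -0.4139, 0.1083]
eef_rot: [-1.233, -2.889, 0.002]
force: [0.4, 0.6, -0.0]
gripper_width: 0.752
gripper_force: 0.0
```

```bash
python3 -c "
from m import *
look('c')"
```

```text
t 6.07 world [ 397.5 -413.9  108.3] lane [-304.6  145.5] tool x,y heading rel lane deg [41.38, -48.62] tz [-0.001 -0.001 -1.   ] F [ 0.36  0.63 -0.03] w 0.75157677926707 j [ 0.23  0.53  0.61  1.94 -0.41  0.8   1.84]
scene ctr [-107.4    0.8] yaw -0.004 size [110. 160.] x [ -27. -187. -187.  -28.] y [ 56.  56. -54. -55.]
side ctr [-105.1    1.1] yaw -0.004 size [110. 160.] x [ -25. -185. -186.  -25.] y [ 56.  56. -54. -54.]
```

The box is centred at y≈1 mm with a yaw of -0.004 rad. Next I'll go behind its trailing end.

Emit:
play_rows --deltas '[{"dx": 0,"dy": 0,"dz": 0,"yaw": 0.12,"claw": 0.25},{"dx": 0,"dy": 0,"dz": 0,"yaw": 0.12,"claw": 0.25},{"dx": 0,"dy": 0,"dz": 0,"yaw": 0.12,"claw": 0.25},{"dx": 0,"dy": 0,"dz": 0,"yaw": 0.12,"claw": 0.25},{"dx": 0,"dy": 0,"dz": 0,"yaw": 0.12,"claw": 0.25},{"dx": 0,"dy": 0,"dz": 0,"yaw": 0.122,"claw": 0.25},{"dx": 15,"dy": 36,"dz": 0,"yaw": 0,"claw": 0.25},{"dx": 15,"dy": 36,"dz": 0,"yaw": 0,"claw": 0.25}]'

```text
time_s: 6.83
eef_pos: [0.4692, -0.3781, 0.1084]
eef_rot: [-2.162, -2.278, 0.001]
force: [1.3, 0.4, 0.2]
gripper_width: 0.749
gripper_force: 0.0
```

Emit:
play_rows --deltas '[{"dx": 15,"dy": 36,"dz": 0,"yaw": 0,"claw": 0.25},{"dx": 15,"dy": 36,"dz": 0,"yaw": 0,"claw": 0.25},{"dx": 0,"dy": 0,"dz": 0,"yaw": 0,"claw": 0.25},{"dx": 0,"dy": 0,"dz": 0,"yaw": 0,"claw": 0.25}]'

```text
time_s: 7.17
eef_pos: [0.5437, -0.3407, 0.1074]
eef_rot: [-2.149, -2.29, -0.001]
force: [-1.6, -1.0, -0.0]
gripper_width: 0.746
gripper_force: 0.0
```

```bash
python3 -c "
from m import *
tool()"
```

```text
t 7.17 world [ 543.7 -340.7  107.4] lane [-237.6   -3.6] tool x,y heading rel lane deg [1.26, -88.74] tz [-0.     0.001 -1.   ] F [-1.55 -1.   -0.  ] w 0.7459359994877411 j [-0.07  0.69  0.78  1.78 -0.6   0.93  1.03]
```

Emit:
play_rows --deltas '[{"dx": 0,"dy": -4,"dz": 0,"yaw": 0.022,"claw": 0.25},{"dx": 0,"dy": 0,"dz": 35,"yaw": 0,"claw": 0.25},{"dx": 0,"dy": 0,"dz": 35,"yaw": 0,"claw": 0.25},{"dx": 0,"dy": 0,"dz": 20,"yaw": 0,"claw": 0.25},{"dx": 0,"dy": 0,"dz": 9,"yaw": 0,"claw": 0.25},{"dx": 0,"dy": 0,"dz": 0,"yaw": 0,"claw": 0.25},{"dx": 0,"dy": 0,"dz": 0,"yaw": 0,"claw": 0.25}]'

```text
time_s: 7.75
eef_pos: [0.5365, -0.3452, 0.0101]
eef_rot: [2.187, 2.255, -0.001]
force: [-0.2, -0.1, 0.7]
gripper_width: 0.751
gripper_force: 0.0
```

```bash
python3 -c "
from m import *
tool()"
```

```text
t 7.75 world [ 536.5 -345.2   10.1] lane [-241.7    3.8] tool x,y heading rel lane deg [-0.66, -90.66] tz [-0.    -0.001 -1.   ] F [-0.24 -0.12  0.67] w 0.750562550936659 j [ 0.01  0.81  0.68  1.82 -0.71  0.77  1.09]
```

Emit:
play_rows --deltas '[{"dx": 0,"dy": 3,"dz": 0,"yaw": -0.012,"claw": 0.25},{"dx": 0,"dy": 0,"dz": 0,"yaw": 0,"claw": 0.25},{"dx": 5,"dy": 0,"dz": 0,"yaw": 0,"claw": 0.25},{"dx": 5,"dy": 0,"dz": 0,"yaw": 0,"claw": 0.25},{"dx": 5,"dy": 0,"dz": 0,"yaw": 0,"claw": 0.25},{"dx": 5,"dy": 0,"dz": 0,"yaw": 0,"claw": 0.25},{"dx": 5,"dy": 0,"dz": 0,"yaw": 0,"claw": 0.25},{"dx": 5,"dy": 0,"dz": 0,"yaw": 0,"claw": 0.25}]'

```text
time_s: 8.42
eef_pos: [0.5391, -0.3131, 0.0093]
eef_rot: [-2.171, -2.27, -0.0]
force: [0.1, -0.4, -0.5]
gripper_width: 0.744
gripper_force: 0.0
```

Emit:
play_rows --deltas '[{"dx": 4,"dy": 0,"dz": 0,"yaw": 0,"claw": 0.25},{"dx": 4,"dy": 0,"dz": 0,"yaw": 0,"claw": 0.25},{"dx": 4,"dy": 0,"dz": 0,"yaw": 0,"claw": 0.25},{"dx": 4,"dy": 0,"dz": 0,"yaw": 0,"claw": 0.25},{"dx": 0,"dy": 0,"dz": 0,"yaw": 0,"claw": 0.25}]'

```text
time_s: 8.83
eef_pos: [0.5385, -0.2971, 0.0092]
eef_rot: [-2.171, -2.27, -0.0]
force: [-0.3, -0.6, 0.5]
gripper_width: 0.75
gripper_force: 0.0
```

```bash
python3 -c "
from m import *
look('d')"
```

```text
t 8.83 world [ 538.5 -297.1    9.2] lane [-193.8   -0.3] tool x,y heading rel lane deg [0.16, -89.84] tz [-0.  0. -1.] F [-0.32 -0.6   0.54] w 0.7498531355547595 j [-0.07  0.78  0.68  1.88 -0.71  0.74  1.06]
scene ctr [-101.8    7.2] yaw 0.016 size [127. 161.] x [ -22. -184. -182.  -20.] y [ 72.  69. -57. -55.]
side ctr [-183.3    0.8] yaw -0.069 size [22. 49.] x [-193. -196. -174. -171.] y [ 26. -23. -24.  24.]
```

Emit:
play_rows --deltas '[{"dx": 5,"dy": 0,"dz": 0,"yaw": 0,"claw": 0.25},{"dx": 5,"dy": 0,"dz": 0,"yaw": 0,"claw": 0.25},{"dx": 5,"dy": 0,"dz": 0,"yaw": 0,"claw": 0.25},{"dx": 5,"dy": 0,"dz": 0,"yaw": 0,"claw": 0.25},{"dx": 5,"dy": 0,"dz": 0,"yaw": 0,"claw": 0.25},{"dx": 5,"dy": 0,"dz": 0,"yaw": 0,"claw": 0.25},{"dx": 0,"dy": 0,"dz": 0,"yaw": 0,"claw": 0.25}]'

```text
time_s: 9.52
eef_pos: [0.5372, -0.2662, 0.0091]
eef_rot: [-2.17, -2.27, -0.001]
force: [-0.7, 1.1, -0.7]
gripper_width: 0.748
gripper_force: 0.0
```

```bash
python3 - <<'E'
from m import *
look('e')
a=cv2.imread('pics/scene_e.png')[150:320,170:450];b=cv2.imread('pics/side_e.png')[160:385,180:360]
o=np.zeros((450,800,3),np.uint8);o[:267,:440]=cv2.resize(a,(440,267));o[:450,440:800]=cv2.resize(b,(360,450));cv2.imwrite('pics/e.png',o)
E
```

```text
t 9.52 world [ 537.2 -266.2    9.1] lane [-162.8   -0.3] tool x,y heading rel lane deg [0.2, -89.8] tz [-0.     0.001 -1.   ] F [-0.71  1.07 -0.75] w 0.7482192898753285 j [-0.13  0.76  0.68  1.92 -0.72  0.72  1.03]
scene ctr [-70.8   6.7] yaw 0.017 size [126. 162.] x [   9. -153. -151.   11.] y [ 71.  68. -58. -55.]
side ctr [-152.6   -0.8] yaw 0.01 size [61. 30.] x [-138. -168. -167. -137.] y [ 30.  30. -32. -31.]
```

View pics/e.png

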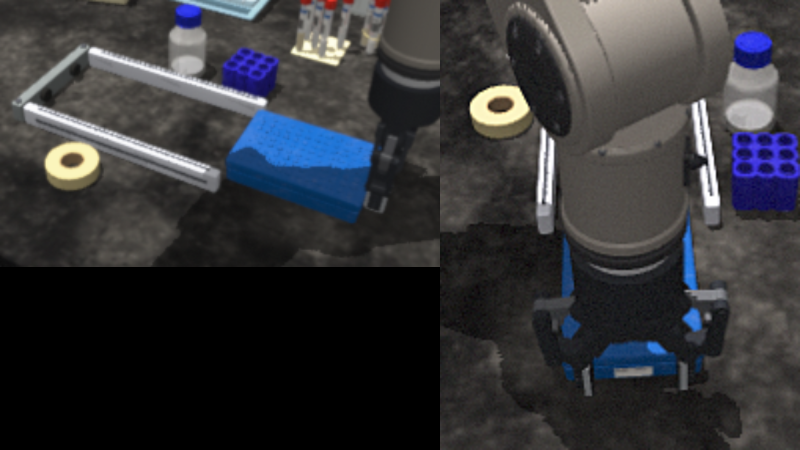

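The crops show the leading end just entering between the rail ends, with even gaps and both fingers flush on the trailing end. Arm shadow is fouling the mask, so I'll track the box's far top edge and leading edge in the scene view.

```bash
cat >> m.py <<'E'
def far(im,c):
    hsv=cv2.cvtColor(im,cv2.COLOR_RGB2HSV); m=cv2.inRange(hsv,(98,120,50),(114,255,255))
    m[:150]=0; m[320:]=0; m[:,:150]=0; m[:,450:]=0
    n,l,s,_=cv2.connectedComponentsWithStats(m); m=(l==1+np.argmax(s[1:,4])).astype(np.uint8)
    xs=np.where(m.any(0))[0]; pts=np.array([(x,m[:,x].argmax()-.5) for x in xs])
    L=lane(onplane(c,pts,.033)*1000)
    x0=L[:,0].max()
    k=(L[:,0]<x0-12)&(L[:,0]>x0-120)&(L[:,1]<-30)
    if k.sum()<8: print("few",L[::8].round(0).tolist());return
    vx,vy,px,py=cv2.fitLine(L[k].astype(np.float32),cv2.DIST_HUBER,0,.01,.01).ravel()
    # leading edge: leftmost pixel per row on lit top
    rows=np.where(m.any(1))[0]; E=lane(onplane(c,np.array([(m[y].argmax()-.5,y) for y in rows]),.033)*1000)
    e=E[(E[:,1]>-40)&(E[:,1]<40)]
    print("far edge yaw",round(float(vy/vx),4),"y at lead-80:",round(float(py+(x0-80-px)*vy/vx),1),"lead x",np.median(e[:,0]).round(1),"n",k.sum())
def look2(tag):
    tool(); c=env.calibration("scene"); im=env.read_camera("scene"); cv2.imwrite(f"pics/scene_{tag}.png",im[...,::-1]); far(im,c)
E
python3 -c "
from m import *
c=env.calibration('scene')
for t in 'cde': far(cv2.imread(f'pics/scene_{t}.png')[...,::-1].copy(),c)"
```

```text
far edge yaw 0.0039 y at lead-80: -56.2 lead x -26.1 n 55
far edge yaw 0.0069 y at lead-80: -55.7 lead x -21.6 n 54
far edge yaw 0.0023 y at lead-80: -55.5 lead x 9.6 n 52
```

Emit:
play_rows --deltas '[{"dx": 5,"dy": 0,"dz": 0,"yaw": 0,"claw": 0.25},{"dx": 6,"dy": 0,"dz": 0,"yaw": 0,"claw": 0.25},{"dx": 6,"dy": 0,"dz": 0,"yaw": 0,"claw": 0.25},{"dx": 6,"dy": 0,"dz": 0,"yaw": 0,"claw": 0.25},{"dx": 6,"dy": 0,"dz": 0,"yaw": 0,"claw": 0.25},{"dx": 6,"dy": 0,"dz": 0,"yaw": 0,"claw": 0.25},{"dx": 6,"dy": 0,"dz": 0,"yaw": 0,"claw": 0.25},{"dx": 5,"dy": 0,"dz": 0,"yaw": 0,"claw": 0.25}]'

```text
time_s: 10.28
eef_pos: [0.5351, -0.2211, 0.0093]
eef_rot: [-2.171, -2.27, -0.0]
force: [-0.0, -0.6, -0.1]
gripper_width: 0.751
gripper_force: 0.5
```

Emit:
play_rows --deltas '[{"dx": 5,"dy": 0,"dz": 0,"yaw": 0,"claw": 0.25},{"dx": 5,"dy": 0,"dz": 0,"yaw": 0,"claw": 0.25},{"dx": 5,"dy": 0,"dz": 0,"yaw": 0,"claw": 0.25},{"dx": 5,"dy": 0,"dz": 0,"yaw": 0,"claw": 0.25},{"dx": 5,"dy": 0,"dz": 0,"yaw": 0,"claw": 0.25},{"dx": 5,"dy": 0,"dz": 0,"yaw": 0,"claw": 0.25},{"dx": 4,"dy": 0,"dz": 0,"yaw": 0,"claw": 0.25},{"dx": 0,"dy": 0,"dz": 0,"yaw": 0,"claw": 0.25}]'

```text
time_s: 10.95
eef_pos: [0.5336, -0.1867, 0.0091]
eef_rot: [-2.17, -2.27, -0.001]
force: [0.0, 0.5, -0.1]
gripper_width: 0.747
gripper_force: 0.0
```

```bash
python3 -c "
from m import *
look2('f')"
```

```text
t 10.95 world [ 533.6 -186.7    9.1] lane [-83.3  -0. ] tool x,y heading rel lane deg [0.18, -89.82] tz [-0.     0.001 -1.   ] F [ 0.03  0.46 -0.09] w 0.7465825422690657 j [-0.28  0.73  0.68  2.   -0.73  0.67  0.93]
far edge yaw 0.0168 y at lead-80: -55.4 lead x 89.2 n 49
```

Emit:
play_rows --deltas '[{"dx": 5,"dy": 0,"dz": 0,"yaw": 0,"claw": 0.25},{"dx": 6,"dy": 0,"dz": 0,"yaw": 0,"claw": 0.25},{"dx": 6,"dy": 0,"dz": 0,"yaw": 0,"claw": 0.25},{"dx": 6,"dy": 0,"dz": 0,"yaw": 0,"claw": 0.25},{"dx": 6,"dy": 0,"dz": 0,"yaw": 0,"claw": 0.25},{"dx": 6,"dy": 0,"dz": 0,"yaw": 0,"claw": 0.25},{"dx": 5,"dy": 0,"dz": 0,"yaw": 0,"claw": 0.25},{"dx": 0,"dy": 0,"dz": 0,"yaw": 0,"claw": 0.25}]'

```text
time_s: 11.67
eef_pos: [0.5318, -0.1462, 0.0091]
eef_rot: [-2.169, -2.271, -0.001]
force: [0.1, -0.7, -0.3]
gripper_width: 0.749
gripper_force: 0.0
```

```bash
python3 - <<'E'
from m import *
look2('g')
cv2.imwrite('pics/g.png',cv2.resize(cv2.imread('pics/scene_g.png')[160:310,170:400],None,fx=3.4,fy=3.4,interpolation=cv2.INTER_CUBIC))
E
```

```text
t 11.67 world [ 531.8 -146.2    9.1] lane [-42.7   0.1] tool x,y heading rel lane deg [0.22, -89.78] tz [-0.001  0.001 -1.   ] F [ 0.07 -0.73 -0.27] w 0.7488945724145508 j [-0.35  0.71  0.68  2.04 -0.74  0.66  0.87]
far edge yaw 0.0045 y at lead-80: -55.1 lead x 129.6 n 47
```

View pics/g.png

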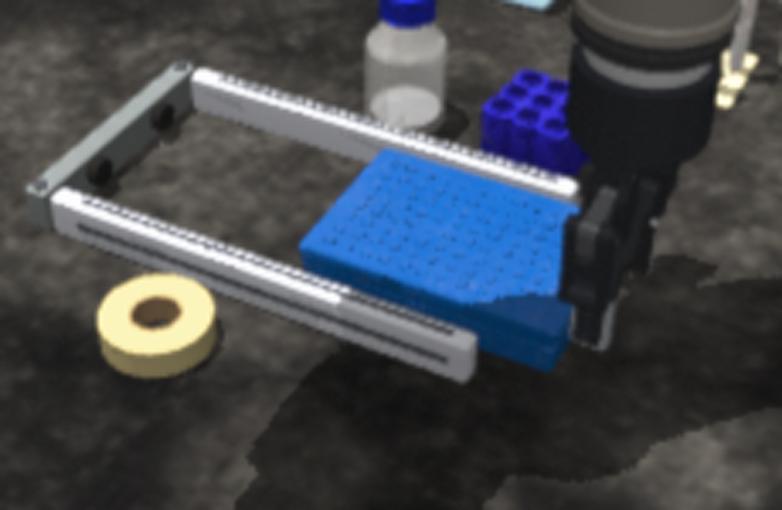

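The crop shows the box between the rails with clear bench-side gaps on both sides, and the fingers are still outside the mouth. I'll continue.

Emit:
play_rows --deltas '[{"dx": 5,"dy": 0,"dz": 0,"yaw": 0,"claw": 0.25},{"dx": 6,"dy": 0,"dz": 0,"yaw": 0,"claw": 0.25},{"dx": 6,"dy": 0,"dz": 0,"yaw": 0,"claw": 0.25},{"dx": 6,"dy": 0,"dz": 0,"yaw": 0,"claw": 0.25},{"dx": 6,"dy": 0,"dz": 0,"yaw": 0,"claw": 0.25},{"dx": 6,"dy": 0,"dz": 0,"yaw": 0,"claw": 0.25},{"dx": 6,"dy": 0,"dz": 0,"yaw": 0,"claw": 0.25},{"dx": 6,"dy": 0,"dz": 0,"yaw": 0,"claw": 0.25}]'

```text
time_s: 12.38
eef_pos: [0.5297, -0.1004, 0.0093]
eef_rot: [-2.172, -2.27, -0.0]
force: [-0.5, -0.7, 0.7]
gripper_width: 0.751
gripper_force: 0.6
```

Emit:
play_rows --deltas '[{"dx": 6,"dy": 0,"dz": 0,"yaw": 0,"claw": 0.25},{"dx": 6,"dy": 0,"dz": 0,"yaw": 0,"claw": 0.25},{"dx": 6,"dy": 0,"dz": 0,"yaw": 0,"claw": 0.25},{"dx": 6,"dy": 0,"dz": 0,"yaw": 0,"claw": 0.25},{"dx": 6,"dy": 0,"dz": 0,"yaw": 0,"claw": 0.25},{"dx": 6,"dy": 0,"dz": 0,"yaw": 0,"claw": 0.25},{"dx": 4,"dy": 0,"dz": 0,"yaw": 0,"claw": 0.25},{"dx": 0,"dy": 0,"dz": 0,"yaw": 0,"claw": 0.25}]'

```text
time_s: 13.05
eef_pos: [0.528, -0.0598, 0.0092]
eef_rot: [-2.17, -2.271, -0.001]
force: [0.6, 0.1, -0.1]
gripper_width: 0.748
gripper_force: 0.0
```

```bash
python3 -c "
from m import *
look2('h')"
```

```text
t 13.05 world [528.  -59.8   9.2] lane [43.8  0.3] tool x,y heading rel lane deg [0.2, -89.8] tz [-0.     0.001 -1.   ] F [ 0.57  0.11 -0.14] w 0.7477255469946552 j [-0.53  0.69  0.69  2.08 -0.76  0.63  0.74]
far edge yaw 0.001 y at lead-80: -55.1 lead x 216.2 n 44
```

Emit:
play_rows --deltas '[{"dx": 6,"dy": 0,"dz": 0,"yaw": 0,"claw": 0.25},{"dx": 7,"dy": 0,"dz": 0,"yaw": 0,"claw": 0.25},{"dx": 7,"dy": 0,"dz": 0,"yaw": 0,"claw": 0.25},{"dx": 7,"dy": 0,"dz": 0,"yaw": 0,"claw": 0.25},{"dx": 7,"dy": 0,"dz": 0,"yaw": 0,"claw": 0.25},{"dx": 7,"dy": 0,"dz": 0,"yaw": 0,"claw": 0.25},{"dx": 6,"dy": 0,"dz": 0,"yaw": 0,"claw": 0.25},{"dx": 5,"dy": 0,"dz": 0,"yaw": 0,"claw": 0.25}]'

```text
time_s: 13.77
eef_pos: [0.5257, -0.0082, 0.0092]
eef_rot: [-2.171, -2.27, -0.0]
force: [-0.0, -0.5, 1.8]
gripper_width: 0.753
gripper_force: 0.8
```

Emit:
play_rows --deltas '[{"dx": 2,"dy": 0,"dz": 0,"yaw": 0,"claw": 0.25},{"dx": 2,"dy": 0,"dz": 0,"yaw": 0,"claw": 0.25},{"dx": 2,"dy": 0,"dz": 0,"yaw": 0,"claw": 0.25}]'

```text
time_s: 14.02
eef_pos: [0.5253, -0.003, 0.0092]
eef_rot: [-2.172, -2.27, 0.0]
force: [0.1, -0.3, -0.5]
gripper_width: 0.748
gripper_force: 0.4
```

Emit:
play_rows --deltas '[{"dx": 1,"dy": 0,"dz": 0,"yaw": 0,"claw": 0.25},{"dx": 1,"dy": 0,"dz": 0,"yaw": 0,"claw": 0.25}]'

```text
time_s: 14.18
eef_pos: [0.5252, -0.0012, 0.0092]
eef_rot: [-2.172, -2.269, 0.0]
force: [0.0, -1.2, 0.1]
gripper_width: 0.749
gripper_force: 0.4
```

```bash
python3 -c "
from m import *
look2('i')"
```

```text
t 14.18 world [525.2  -1.2   9.2] lane [102.4   0.6] tool x,y heading rel lane deg [0.11, -89.89] tz [-0.  0. -1.] F [ 0.04 -1.25  0.06] w 0.7488607810548815 j [-0.65  0.69  0.7   2.1  -0.77  0.63  0.64]
far edge yaw -0.0041 y at lead-80: -55.2 lead x 275.5 n 38
```

Emit:
play_rows --deltas '[{"dx": 1,"dy": 0,"dz": 0,"yaw": 0,"claw": 0.25},{"dx": 1,"dy": 0,"dz": 0,"yaw": 0,"claw": 0.25}]'

```text
time_s: 14.4
eef_pos: [0.5252, 0.0007, 0.0093]
eef_rot: [-2.172, -2.269, 0.0]
force: [-0.3, -0.5, -0.2]
gripper_width: 0.751
gripper_force: 0.4
```

Emit:
play_rows --deltas '[{"dx": 1,"dy": 0,"dz": 0,"yaw": 0,"claw": 0.25},{"dx": 1,"dy": 0,"dz": 0,"yaw": 0,"claw": 0.25}]'

```text
time_s: 14.57
eef_pos: [0.5252, 0.0028, 0.0093]
eef_rot: [-2.172, -2.27, -0.0]
force: [-0.2, -0.3, -0.3]
gripper_width: 0.748
gripper_force: 0.3
```

Emit:
play_rows --deltas '[{"dx": 1,"dy": 0,"dz": 0,"yaw": 0,"claw": 0.25},{"dx": 0,"dy": 0,"dz": 0,"yaw": 0,"claw": 0.25}]'

```text
time_s: 14.73
eef_pos: [0.5251, 0.0041, 0.0093]
eef_rot: [-2.172, -2.27, -0.0]
force: [-0.4, 0.6, 0.2]
gripper_width: 0.747
gripper_force: 0.0
```

Emit:
play_rows --deltas '[{"dx": 1,"dy": 0,"dz": 0,"yaw": 0,"claw": 0.25},{"dx": 0,"dy": 0,"dz": 0,"yaw": 0,"claw": 0.25}]'

```text
time_s: 14.9
eef_pos: [0.5252, 0.0049, 0.0093]
eef_rot: [-2.172, -2.27, -0.0]
force: [-0.1, 0.3, 0.1]
gripper_width: 0.751
gripper_force: 0.2
```

```bash
python3 -c "
from m import *
look2('j')"
```

```text
t 14.9 world [525.2   4.9   9.3] lane [108.5   0.4] tool x,y heading rel lane deg [0.12, -89.88] tz [ 0.  0. -1.] F [-0.07  0.28  0.05] w 0.7514959601042885 j [-0.66  0.69  0.7   2.1  -0.77  0.63  0.63]
far edge yaw -0.0033 y at lead-80: -55.4 lead x 281.4 n 37
```

Emit:
play_rows --deltas '[{"dx": 1,"dy": 0,"dz": 0,"yaw": 0,"claw": 0.25},{"dx": 0,"dy": 0,"dz": 0,"yaw": 0,"claw": 0.25}]'

```text
time_s: 15.12
eef_pos: [0.5251, 0.0058, 0.0093]
eef_rot: [2.172, 2.27, 0.0]
force: [-0.2, -0.0, 0.4]
gripper_width: 0.751
gripper_force: 0.3
```

Emit:
play_rows --deltas '[{"dx": 1,"dy": 0,"dz": 0,"yaw": 0,"claw": 0.25},{"dx": 0,"dy": 0,"dz": 0,"yaw": 0,"claw": 0.25}]'

```text
time_s: 15.28
eef_pos: [0.5251, 0.0068, 0.0093]
eef_rot: [2.172, 2.27, 0.0]
force: [-0.4, -0.9, 0.9]
gripper_width: 0.749
gripper_force: 0.4
```

Emit:
play_rows --deltas '[{"dx": 1,"dy": 0,"dz": 0,"yaw": 0,"claw": 0.25},{"dx": 0,"dy": 0,"dz": 0,"yaw": 0,"claw": 0.25}]'

```text
time_s: 15.45
eef_pos: [0.525, 0.0079, 0.0093]
eef_rot: [2.172, 2.27, 0.0]
force: [0.4, -0.5, 0.6]
gripper_width: 0.751
gripper_force: 0.5
```

Emit:
play_rows --deltas '[{"dx": 1,"dy": 0,"dz": 0,"yaw": 0,"claw": 0.25},{"dx": 0,"dy": 0,"dz": 0,"yaw": 0,"claw": 0.25}]'

```text
time_s: 15.62
eef_pos: [0.5249, 0.0082, 0.0093]
eef_rot: [2.172, 2.269, -0.001]
force: [1.2, -3.4, -0.3]
gripper_width: 0.751
gripper_force: 1.6
```

```bash
python3 - <<'E'
from m import *
look2('k')
cv2.imwrite('pics/k.png',cv2.resize(cv2.imread('pics/scene_k.png')[170:270,175:305],None,fx=5.5,fy=5.5,interpolation=cv2.INTER_CUBIC))
E
```

```text
t 15.62 world [524.9   8.2   9.3] lane [111.8   0.5] tool x,y heading rel lane deg [0.09, -89.91] tz [ 0.    -0.001 -1.   ] F [ 1.2  -3.43 -0.32] w 0.7510584209546408 j [-0.67  0.69  0.7   2.1  -0.77  0.63  0.62]
far edge yaw 0.0009 y at lead-80: -55.3 lead x 284.1 n 37
```

View pics/k.png

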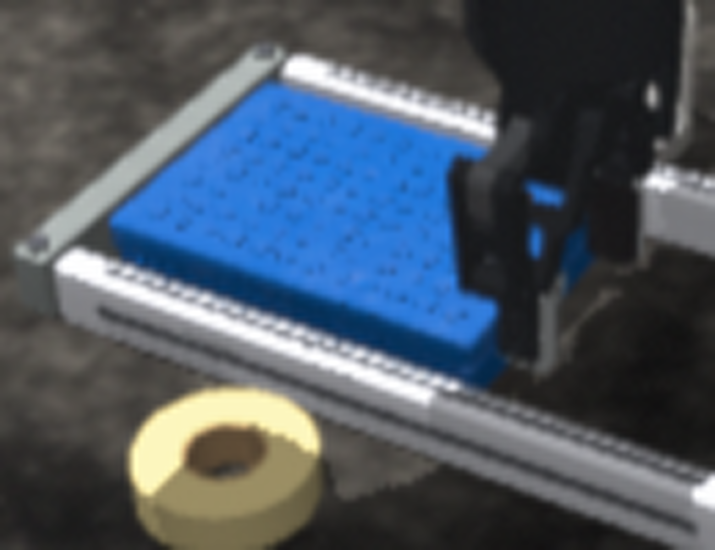

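The force rose to 3.4 N and the tool stalled (0.3 mm moved for 1 mm commanded). The crop shows the box's leading end at the stop with gaps to both rails. I'll seat it with one more small step to confirm.

Emit:
play_rows --deltas '[{"dx": 1,"dy": 0,"dz": 0,"yaw": 0,"claw": 0.25},{"dx": 0,"dy": 0,"dz": 0,"yaw": 0,"claw": 0.25}]'

```text
time_s: 15.83
eef_pos: [0.5247, 0.0082, 0.0093]
eef_rot: [2.173, 2.267, -0.002]
force: [0.0, -6.2, -0.3]
gripper_width: 0.749
gripper_force: 2.9
```

The box is firmly seated, so I'll withdraw straight back and then up.

Emit:
play_rows --deltas '[{"dx": -2,"dy": 0,"dz": 0,"yaw": 0,"claw": 0.25},{"dx": -4,"dy": 0,"dz": 0,"yaw": 0,"claw": 0.25},{"dx": -8,"dy": 0,"dz": 0,"yaw": 0,"claw": 0.25},{"dx": -12,"dy": 0,"dz": 0,"yaw": 0,"claw": 0.25},{"dx": -12,"dy": 0,"dz": 0,"yaw": 0,"claw": 0.25},{"dx": -12,"dy": 0,"dz": 0,"yaw": 0,"claw": 0.25},{"dx": -5,"dy": 0,"dz": -10,"yaw": 0,"claw": 0.25},{"dx": 0,"dy": 0,"dz": -20,"yaw": 0,"claw": 0.25}]'

```text
time_s: 16.5
eef_pos: [0.5258, -0.0478, 0.0389]
eef_rot: [-2.175, -2.265, 0.005]
force: [-0.2, -0.2, 0.0]
gripper_width: 0.751
gripper_force: 0.0
```

Emit:
play_rows --deltas '[{"dx": 0,"dy": 0,"dz": -30,"yaw": 0,"claw": 0.25},{"dx": -10,"dy": 0,"dz": -30,"yaw": 0,"claw": 0.25},{"dx": -25,"dy": 0,"dz": -20,"yaw": 0,"claw": 0.25},{"dx": -30,"dy": 0,"dz": 0,"yaw": 0,"claw": 0.25},{"dx": -30,"dy": 0,"dz": 0,"yaw": 0,"claw": 0.25},{"dx": -30,"dy": 0,"dz": 0,"yaw": 0,"claw": 0.25},{"dx": 0,"dy": 0,"dz": 0,"yaw": 0,"claw": 0.25},{"dx": 0,"dy": 0,"dz": 0,"yaw": 0,"claw": 0.25}]'

```text
time_s: 17.17
eef_pos: [0.5321, -0.1729, 0.1202]
eef_rot: [2.177, 2.264, -0.0]
force: [-0.1, 0.7, -0.2]
gripper_width: 0.747
gripper_force: 0.0
```

```bash
python3 - <<'E'
from m import *
look2('l'); look('l')
cv2.imwrite('pics/l2.png',np.hstack([cv2.resize(cv2.imread('pics/scene_l.png')[160:280,170:350],(440,293)),cv2.resize(cv2.imread('pics/side_l.png')[160:290,180:350],(360,293))]))
E
```

```text
t 17.17 world [ 532.1 -172.9  120.2] lane [-69.5   0.9] tool x,y heading rel lane deg [-0.16, -90.16] tz [ 0.001 -0.001 -1.   ] F [-0.09  0.7  -0.17] w 0.7472451687590843 j [-0.44  0.57  0.87  1.98 -0.58  0.86  0.78]
far edge yaw 0.001 y at lead-80: -55.3 lead x 284.1 n 41
t 17.22 world [ 532.4 -171.   119.8] lane [-67.5   0.5] tool x,y heading rel lane deg [-0.01, -90.01] tz [ 0.  0. -1.] F [ 0.02  0.39 -0.88] w 0.7477106076128842 j [-0.44  0.57  0.87  1.98 -0.58  0.86  0.78]
scene ctr [2.031e+02 1.000e-01] yaw 0.003 size [111. 160.] x [283. 123. 123. 283.] y [ 56.  55. -56. -55.]Traceback (most recent call last):
  File "<stdin>", line 2, in <module>
  File "m.py", line 17, in look
    r,b=rect(t,c,.033); L=lane(b); ctr=L.mean(0)
        ~~~~^^^^^^^^^^
  File "m.py", line 7, in rect
    ct=max(cv2.findContours(m,0,cv2.CHAIN_APPROX_NONE)[0],key=cv2.contourArea)[:,0]
       ~~~^^^^^^^^^^^^^^^^^^^^^^^^^^^^^^^^^^^^^^^^^^^^^^^^^^^^^^^^^^^^^^^^^^^^
ValueError: max() iterable argument is empty
```

The scene camera now sees the whole box: y = 0.1 mm, yaw 0.003 rad, and a leading end unchanged by the withdrawal. The arm hides the box in the side view. The fingers are clear, so I'll hand the job in.

```bash
python3 -c "
from rig import env
print(env.job_done())"
```

```text
the job is handed in; nothing more can be done
None
```

The job is handed in: the blue box is down the lane and seated on the bumpers (6 N at contact), centred to within about 1 mm of the lane's middle, with the fingers withdrawn clear; no verdict was returned.

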